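Tightening of a round glue press, crosswise

TASK

The round glue press on the bench is being tightened evenly, a little on each pass: one of its four T-bar knobs has already been turned up to its index line, so that its bar points at the middle of the press. Give the other three the same small clockwise turn, until each bar lies along its own index line and no further, in star order: first the knob straight across from the finished one, and only then the two in between, in either order. Leave the finished knob as it is.

Things in the scene. Friction and masses are not known exactly. Their poses are not given: they have to be found in the camera images.
- knob_a_bar (a point): bar centre of T-knob a, one of four alike on a fixed round wooden press. The bar is dark steel, 44 mm long (x axis), 14 mm thick (y, the way to grip it), 30 mm tall (z, up); this point is half-way up it, on the turning axis, 97 mm above the bench. Below the bar are only a thin stem and a low foot and washer (6 mm high, 30 mm across) on the press's upper face, 33 mm below this point
- knob_b_bar (a point): the same point and axes of T-knob b. The press is a wooden disc 264 mm across; the knobs stand 90 mm from its middle, a quarter circle apart, in the order a, b, c, d clockwise seen from above. A flat pencil (8 mm) lies over the middle
- knob_c_bar (a point): the same point and axes of T-knob c, straight across from a
- knob_d_bar (a point): the same point and axes of T-knob d, straight across from b
- knob_a (a joint): turn of knob a in rad, growing as it is tightened (clockwise from above, to 2.4 at most). At 1.0 the bar lies along its index line, which points at the middle of the press: the mark for this pass. Knob a is the finished one, at about 1.0
- knob_b (a joint): the same for knob b, slack: it starts between 0.02 and 0.2 and has a stop at 0. All knobs turn stiffly (about 0.06 N m) and stay where they are left
- knob_c (a joint): the same for knob c, slack at the start
- knob_d (a joint): the same for knob d, slack at the start

How it is judged:
On the way:
1. the knob across from the finished one is at its mark while the two in between are still slack (value of joint knob_c between 0.78 and 1.22 rad and value of joint each of knob_b, knob_d below 0.4 rad), for 0.2 s.
At the end, for the whole second after the job is handed in: all four knobs stand at the mark of this pass, each bar within 0.22 rad (12.6 degrees) of its index line (joint values 0.78 to 1.22), and stay there (value of joint knob_a between 0.78 and 1.22 rad and value of joint knob_b between 0.78 and 1.22 rad and value of joint knob_c between 0.78 and 1.22 rad and value of joint knob_d between 0.78 and 1.22 rad); the robot touches nothing.
It fails at once if a knob is tightened far past this pass's mark (over 1.4 rad) (value of joint any of knob_b, knob_c, knob_d above 1.4 rad).
It fails at once if the finished knob is turned away from its line (more than 0.22 rad) (value of joint knob_a below 0.78 rad or value of joint knob_a above 1.22 rad).
It also fails if it takes over 64 s, if anything falls off the work surface, if the arm or the gripper's body presses on something with over 40 N, if the wrist force passes 120 N, or if a joint passes its speed limit or range.

ROBOT

A 6-joint arm with a two-finger parallel gripper is mounted at the origin on a cart in front of the work surface, level with it; the furniture and walls round the work are solid. World frame = base frame: x ahead of the robot, y to its left, z up, the work surface at z = 0. Lengths are in m, angles in rad, forces in N, time in s.
With the tool pointing down it reaches from about 0.25 to 0.775 m from the base axis. Payload 4 kg.
Tool frame: the origin (TCP) lies on the centre line of the jaws, within the pads' length; the fingertips stand 14 mm ahead of it and the grasp point (between the pads) lies 5 mm behind it (robot.tcp_to_tips is the distance from the TCP to the fingertips, in m); z points along the fingers, y is the line along which they close (so a half turn about z gives the same grasp; the last joint's range is limited). The gripper opens to 94 mm and grips with 3 to 60 N. Pads are 16 mm wide; open, the fingers measure 119 mm over their backs; the gripper's body (75 mm by 177 mm) begins 78 mm behind the grasp point.
Start: joints at [1.222, 0.087, 1.371, -0, 1.684, -0.103], TCP at [0.134, 0.533, 0.22] pointing down, gripper open.
Joint ranges: [-3.1, 3.1], [-0.76, 2.03], [0.27, 2.55], [-1.08, 4.22], [0.17, 2.65], [-2.57, 2.57]. Speed limits (rad/s): [2.79, 2.79, 3.14, 3.14, 3.14, 3.14].

INTERFACE

Orientations are given as [roll, pitch, yaw] about the fixed x, y, z axes, in that order (R = Rz(yaw) Ry(pitch) Rx(roll)).
In Python, from bench import robot gives the robot as it stands.
- The arm moves only by the tool carry_out, never from a script. Its argument "increments" is a list of rows, each a list of 3 entries, a list of its own where there are three numbers: the closure in counts, from 0 (fully open) to 255 (shut), then the shift along the tool's x, y, z in mm, then the turn about the tool's z in degrees. In form: [[fingers, [dx, dy, dz], twist], ...]. A call has 1 to 8 rows; each row shifts and turns the commanded pose from where the row before left it, along the tool's axes as they then stand; what a row does not reach is not made up. A row lasts 1/10 s, in which the tool goes at most 50 mm and 8.59 degrees, less where a joint would pass 70% of its speed; a pose out of reach is approached as far as the arm can. A call with a gripper value outside its range is refused whole. The fingers move at their own pace and stop on an object; the grip force is fixed at half the most. Time passes only in rows, so rows that do not move let the fingers close. It gives the time, the measured TCP pose, the force, the opening and the grip force at its end, in the units of the state.
- robot.get_obs(): the state, without advancing time (a new reading comes with each control period).
- robot.snapshot(name): name is "side" or "top"; returns the picture (384x512x3 uint8, blue, green, red); there is no depth.
- robot.get_calibration(name): a dict with "vfov" (degrees; the focal length in pixels is half the picture's height over the tangent of half this angle, whatever the lens; pixels are square), "cx", "cy" (the principal point, pixels), "T" (4x4, takes a point from camera to world coordinates). Camera axes: x right, y down, z forward; pixel columns grow to the right and rows downward; lengths in m; the calibration is good to about 2 mm. A picture is of the moment at which its call begins. get_calibration takes no time and is no camera call.
- robot.close_job(): hands the job in; it is judged then, once.
The state is a dict: "time": time; "joint_positions": joint angles; "qvel": joint speeds; "joint_torque": joint torques, N m; "tool_pos": TCP position; "ee_rot": TCP orientation; "wrist_force": force on the tool from outside, world axes, zero at the start; "wrist_torque": the same for the moment, N m; "width": finger opening in m; "finger_force": force on a finger pad.
Only numpy, scipy, OpenCV 4.12 (cv2) and the standard library are available. Lean on these libraries where they do the work, as an engineer would, in place of code of your own. Each camera call takes 0.05 s, during which the arm holds its last target. There are 200 camera calls.

## Working session

There is one attempt and no reset: what is moved stays moved. The work goes in short steps, Python scripts to look and compute and a tool call to move; the robot and the scene stay as the last step left them, time stands still between calls to the robot, and variables do not carry over. Pictures are saved under pics/ and viewed, at most 10 in all, crops included, and the job is handed in when it is done.

Besides the shell and the picture viewer there is one more tool, called after "Call:" as a command line: name --argument value ..., lists and objects as JSON in quotes. carry_out: Moves the arm, as the interface text tells. Its arguments: {"type":"object","properties":{"increments":{"type":"array","items":{"type":"array"}}},"required":["increments"]}

```bash
mkdir -p pics; python3 - <<'E'
from bench import robot
import cv2
for n in("top","side"):
    cv2.imwrite(f"pics/{n}0.png",robot.snapshot(n)); c=robot.get_calibration(n); print(n,c)
o=robot.get_obs(); print(o['time'],o['tool_pos'],o['ee_rot'],o['width'])
E
```

```text
top {'vfov': 49.25243769312763, 'cx': 254.61201436354125, 'cy': 194.64535161849807, 'T': array([[-0.01949888, -0.99233416,  0.1220357 ,  0.43259403],
       [-0.99965064,  0.02152838,  0.01533385, -0.18687531],
       [-0.01784354, -0.12169407, -0.99240726,  0.98286838],
       [ 0.        ,  0.        ,  0.        ,  1.        ]])}
side {'vfov': 51.33467371668733, 'cx': 255.86176219739073, 'cy': 191.98304059021095, 'T': array([[-0.93294448, -0.14700138,  0.32864144,  0.24520648],
       [-0.35989493,  0.35671564, -0.86210765,  0.52175805],
       [ 0.00949947, -0.92257495, -0.38570094,  0.44335708],
       [ 0.        ,  0.        ,  0.        ,  1.        ]])}
0.1 [0.13367526 0.53302972 0.21841885] [-3.13959632e+00 -1.87938773e-04  2.89581724e+00] 0.09384644450628812
```

View pics/top0.png

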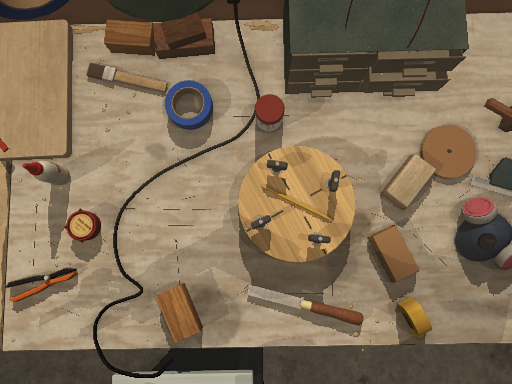

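View pics/side0.png

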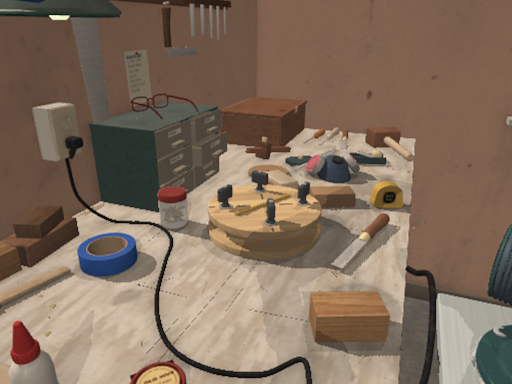

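The top view shows the press at about (297,204), with knobs near (277,164), (334,181), (320,239) and (261,222). I'll zoom in and measure them.

```bash
cat > h.py <<'E'
import numpy as np, cv2
from bench import robot
def ray(n,u,v,z):
    c=robot.get_calibration(n);f=192/np.tan(np.radians(c['vfov']/2));T=c['T']
    d=T[:3,:3]@np.array([(u-c['cx'])/f,(v-c['cy'])/f,1]);o=T[:3,3]
    return o+d*(z-o[2])/d[2]
def proj(n,p):
    c=robot.get_calibration(n);f=192/np.tan(np.radians(c['vfov']/2));T=c['T']
    q=T[:3,:3].T@(np.asarray(p)-T[:3,3]);return np.array([c['cx'],c['cy']])+f*q[:2]/q[2]
E
python3 - <<'E'
from h import *
im=cv2.imread('pics/top0.png')
cr=cv2.resize(im[140:270,230:365],None,fx=4.5,fy=4.5,interpolation=cv2.INTER_CUBIC)
cv2.imwrite('pics/crop0.png',cr)
# disc by colour
hsv=cv2.cvtColor(im,cv2.COLOR_BGR2HSV)
m=((hsv[...,1]>110)&(hsv[...,2]>120)).astype(np.uint8);m[:, :235]=0;m[:,362:]=0;m[:140]=0;m[270:]=0
cs=cv2.findContours(cv2.morphologyEx(m,cv2.MORPH_CLOSE,np.ones((5,5))),0,2)[0];c=max(cs,key=cv2.contourArea)
e=cv2.minEnclosingCircle(c);print('disc',e,ray('top',*e[0],.064))
# dark, bluish bar
b,g,r=[im[...,i].astype(int) for i in range(3)]
k=((r<85)&(b>r-8)).astype(np.uint8)
k[:140]=0;k[270:]=0;k[:,:235]=0;k[:,:]*=1;k[:,362:]=0
n,l,s,ce=cv2.connectedComponentsWithStats(k)
for i in range(1,n):
    if s[i,4]>15:
        pts=np.argwhere(l==i)[:,::-1].astype(np.float32)
        print(s[i],ce[i],cv2.minAreaRect(pts),ray('top',*ce[i],.1))
E
```

```text
disc ((296.4543762207031, 203.56602478027344), 58.94506072998047) [ 0.52381284 -0.26437314  0.064     ]
```

View pics/crop0.png

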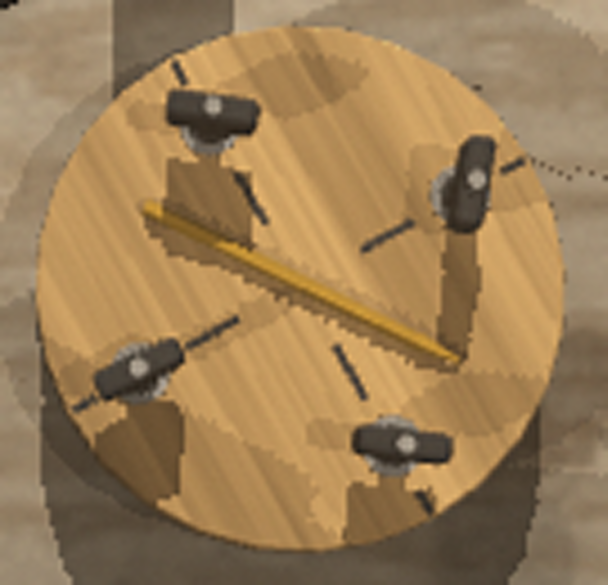

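Knob a, the finished one, is lower-left at crop (139,368): its bar lies along its line. Going clockwise, b is upper-left (213,105), c upper-right (477,179) and d lower-right (407,443). Next I'll compute their positions and bar angles.

```bash
python3 - <<'E'
from h import *
P={'a':(139,368),'b':(213,105),'c':(477,179),'d':(407,443)}
im=cv2.imread('pics/top0.png')
cr=cv2.resize(im[140:270,230:365],None,fx=4.5,fy=4.5,interpolation=cv2.INTER_CUBIC)
W={}
for k,(u,v) in P.items(): W[k]=ray('top',230+(u+.5)/4.5-.5,140+(v+.5)/4.5-.5,.114)[:2]
C=sum(W.values())/4; print('C',C)
m=(cr.max(2)<90).astype(np.uint8); m=cv2.morphologyEx(m,cv2.MORPH_CLOSE,np.ones((13,13)));m=cv2.morphologyEx(m,cv2.MORPH_OPEN,np.ones((19,19)))
n,l,s,ce=cv2.connectedComponentsWithStats(m)
for k,w in W.items():
    u,v=P[k]; i=l[v-2:v+3,u-2:u+3].max(); print(k,w,'r',np.linalg.norm(w-C),'radial deg',np.degrees(np.arctan2(*(C-w)[::-1]))%180,s[i])
    if i:
        r=cv2.boxPoints(cv2.minAreaRect(np.argwhere(l==i)[:,::-1].astype(np.float32)))
        q=np.array([ray('top',230+(a+.5)/4.5-.5,140+(b+.5)/4.5-.5,.105)[:2] for a,b in r])
        e=[q[1]-q[0],q[2]-q[1]];e.sort(key=np.linalg.norm); print('   bar',np.degrees(np.arctan2(e[1][1],e[1][0]))%180,[np.linalg.norm(x) for x in e])
d=W['c']-W['a'];e=W['d']-W['b']; print(np.linalg.norm(d),np.linalg.norm(e),np.degrees(np.arctan2(d[1],d[0])),np.degrees(np.arctan2(e[1],e[0])))
print(ray('top',296.45,203.57,.064))
o=robot.get_obs();print(o['tool_pos'],np.degrees(o['ee_rot']))
E
```

```text
C [ 0.52586712 -0.26408211]
a [ 0.48331626 -0.18456851] r 0.09018307842542113 radial deg 118.15298476818198 [     0      0    608    585 325795]
b [ 0.60572356 -0.22183168] r 0.090344624351462 radial deg 27.88241189061543 [     0      0    608    585 325795]
c [ 0.56791612 -0.34354071] r 0.08989876520568389 radial deg 117.88751648419945 [     0      0    608    585 325795]
d [ 0.44651252 -0.30638754] r 0.08992720201248597 radial deg 28.062917664996238 [     0      0    608    585 325795]
0.18008136039576833 0.18027160271215323 -61.97953981276732 -152.02754420439172
[ 0.52380426 -0.26436325  0.064     ]
[0.13367526 0.53302972 0.21841885] [-1.79885619e+02 -1.07680985e-02  1.65918106e+02]
```

Call:
carry_out --increments '[[0, [0, 0, 0], -6], [0, [-27, -40, 0], 0], [0, [-27, -40, 0], 0], [0, [-27, -40, 0], 0], [0, [-27, -40, 0], 0], [0, [-27, -40, 0], 0], [0, [-27, -40, 0], 0], [0, [-27, -40, 0], 0]]'

```text
time: 0.9
tool_pos: [0.2817, 0.2279, 0.2192]
ee_rot: [3.142, 0.0, 3.001]
wrist_force: [0.5, -0.8, -0.2]
width: 0.0942
finger_force: 0.0
```

Call:
carry_out --increments '[[0, [-27, -40, 0], 0], [0, [-27, -40, 0], 0], [0, [-27, -40, 0], 0], [0, [-27, -40, 0], 0], [0, [-27, -40, 0], 0], [0, [-27, -40, 0], 0], [0, [-27, -40, 0], 0], [0, [0, 0, 0], 0]]'

```text
time: 1.7
tool_pos: [0.4302, -0.0786, 0.218]
ee_rot: [-3.14, -0.002, 2.993]
wrist_force: [-0.2, 0.6, -0.1]
width: 0.0939
finger_force: 0.0
```

```bash
cat >> h.py <<'E'
K={'a':(.4833,-.1846,118),'b':(.6057,-.2218,28),'c':(.5679,-.3435,118),'d':(.4465,-.3064,28)}
def to(k,z):
    o=robot.get_obs();p=o['tool_pos'];y=o['ee_rot'][2];D=np.array([*K[k][:2],z])-p;c,s=np.cos(y),np.sin(y)
    print('t',o['time'],'p',p.round(4),'rpy',np.degrees(o['ee_rot']).round(2),'w',round(o['width'],4),'F',o['finger_force'],np.round(o['wrist_force'],1))
    print(k,'tool delta mm',np.round(1e3*np.array([c*D[0]+s*D[1],s*D[0]-c*D[1],-D[2]]),1),'twist to line',(np.degrees(y)-K[k][2]+90)%180-90,'q6',o['joint_positions'][5])
E
python3 -c "from h import *;to('c',.095)"
```

```text
t 1.7 p [ 0.4302 -0.0786  0.218 ] rpy [-1.7992e+02 -1.2000e-01  1.7151e+02] w 0.0939 F 0.0 [-0.2  0.6 -0.1]
c tool delta mm [-175.3 -241.7  123. ] twist to line 53.50883908211253 q6 -1.7319548059365386
```

Call:
carry_out --increments '[[0, [-25, -35, 0], 0], [0, [-25, -35, 0], 0], [0, [-25, -35, 0], 0], [0, [-25, -35, 0], 0], [0, [-25, -35, 0], 0], [0, [-25, -35, 20], 0], [0, [-25, -32, 40], 0], [0, [0, 0, 0], 0]]'

```text
time: 2.5
tool_pos: [0.5643, -0.3344, 0.1542]
ee_rot: [3.135, -0.014, 2.998]
wrist_force: [0.4, 0.3, -1.8]
width: 0.0939
finger_force: 0.0
```

```bash
python3 -c "
from h import *;to('c',.095)
cv2.imwrite('pics/side1.png',cv2.resize(robot.snapshot('side')[130:290,170:370],None,fx=3,fy=3))"
```

```text
t 2.5 p [ 0.5643 -0.3344  0.1542] rpy [179.62  -0.78 171.78] w 0.0939 F 0.0 [ 0.4  0.3 -1.8]
c tool delta mm [-4.9 -8.5 59.2] twist to line 53.78441513889851 q6 -2.048580365880487
```

View pics/side1.png

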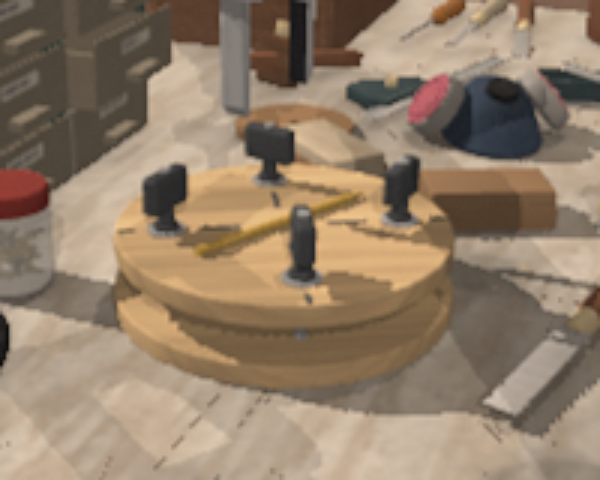

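The side view shows the open jaws above knob c, crop (270,145), one finger on each side of the bar.

Call:
carry_out --increments '[[0, [0, 0, 0], 0], [0, [0, 0, 0], 0]]'

```text
time: 2.75
tool_pos: [0.5667, -0.3328, 0.1673]
ee_rot: [-3.14, 0.004, 3.002]
wrist_force: [-0.1, -0.1, -0.3]
width: 0.0938
finger_force: 0.0
```

```bash
python3 -c "
from h import *;to('c',.095)"
```

```text
t 2.75 p [ 0.5667 -0.3328  0.1673] rpy [-179.92    0.21  172.  ] w 0.0938 F 0.0 [-0.1 -0.1 -0.3]
c tool delta mm [ -2.6 -10.4  72.3] twist to line 54.004949890521345 q6 -2.0486712643423868
```

Call:
carry_out --increments '[[0, [-2, -5, 12], 0], [0, [-1, -5, 15], 0], [0, [0, 0, 15], 0], [0, [0, 0, 15], 0], [0, [0, 0, 15], 0], [0, [0, 0, 0], 0], [0, [0, 0, 0], 0]]'

```text
time: 3.45
tool_pos: [0.5673, -0.344, 0.0914]
ee_rot: [3.141, -0.001, 3.001]
wrist_force: [-0.4, -0.7, -0.5]
width: 0.0939
finger_force: 0.0
```

```bash
python3 -c "
from h import *;to('c',.095)"
```

```text
t 3.45 p [ 0.5673 -0.344   0.0914] rpy [ 1.7995e+02 -8.0000e-02  1.7192e+02] w 0.0939 F 0.0 [-0.4 -0.7 -0.5]
c tool delta mm [-0.5  0.6 -3.6] twist to line 53.91777233689655 q6 -2.0603187475017295
```

Call:
carry_out --increments '[[255, [0, 0, -3], 0], [255, [0, 0, 0], 0], [255, [0, 0, 0], 0], [255, [0, 0, 0], 0], [255, [0, 0, 0], 0], [255, [0, 0, 0], 0], [255, [0, 0, 0], 0], [255, [0, 0, 0], 0]]'

```text
time: 4.25
tool_pos: [0.5677, -0.3443, 0.0953]
ee_rot: [3.141, -0.0, 3.0]
wrist_force: [-0.5, -0.6, -0.3]
width: 0.0335
finger_force: 0.0
```

Call:
carry_out --increments '[[255, [0, 0, 0], 0], [255, [0, 0, 0], 0], [255, [0, 0, 0], 0], [255, [0, 0, 0], 0], [255, [0, 0, 0], 0]]'

```text
time: 4.75
tool_pos: [0.5674, -0.3444, 0.0953]
ee_rot: [-3.141, -0.0, 3.0]
wrist_force: [-0.9, -0.5, 0.9]
width: 0.014
finger_force: 29.8
```

```bash
python3 -c "
from h import *;to('c',.095);print(robot.get_obs()['wrist_torque'])"
```

```text
t 4.75 p [ 0.5674 -0.3444  0.0953] rpy [-1.7999e+02 -3.0000e-02  1.7191e+02] w 0.014 F 29.84927147626877 [-0.9 -0.5  0.9]
c tool delta mm [-0.4  1.   0.3] twist to line 53.90619151777105 q6 -2.060273026452241
[-0.10902402  0.2352942  -0.06468675]
```

Gripped at 14.0 mm with 30 N, which matches the bar. Turning c by 54°.

Call:
carry_out --increments '[[255, [0, 0, 0], 8], [255, [0, 0, 0], 8], [255, [0, 0, 0], 8], [255, [0, 0, 0], 8], [255, [0, 0, 0], 8], [255, [0, 0, 0], 8], [255, [0, 0, 0], 6], [255, [0, 0, 0], 0]]'

```text
time: 5.55
tool_pos: [0.5673, -0.3446, 0.0953]
ee_rot: [-3.141, -0.0, 2.058]
wrist_force: [-2.2, -0.9, 1.1]
width: 0.0138
finger_force: 29.9
```

Call:
carry_out --increments '[[255, [0, 0, 0], 0], [255, [0, 0, 0], 0]]'

```text
time: 5.75
tool_pos: [0.5673, -0.3446, 0.0953]
ee_rot: [-3.141, -0.0, 2.059]
wrist_force: [-2.3, -0.1, 0.7]
width: 0.0138
finger_force: 29.9
```

```bash
python3 -c "
from h import *;to('c',.095);print(robot.get_obs()['wrist_torque'])"
```

```text
t 5.75 p [ 0.5673 -0.3446  0.0953] rpy [-179.96   -0.    117.98] w 0.0138 F 29.891558289527893 [-2.3 -0.1  0.7]
c tool delta mm [0.7 1.1 0.3] twist to line -0.016925933755075562 q6 -1.119276713696405
[-0.29532348  0.49107734 -0.04756229]
```

Call:
carry_out --increments '[[0, [0, 0, 0], 0], [0, [0, 0, 0], 0], [0, [0, 0, 0], 0], [0, [0, 0, 0], 0], [0, [0, 0, -15], 0], [0, [0, 0, -20], 0], [0, [0, 0, -20], 0], [0, [0, 0, -15], 0]]'

```text
time: 6.55
tool_pos: [0.5683, -0.3446, 0.1684]
ee_rot: [3.14, 0.003, 2.058]
wrist_force: [0.3, -0.3, 0.4]
width: 0.0749
finger_force: 0.0
```

Call:
carry_out --increments '[[0, [0, 0, 0], 8], [0, [0, 0, 0], 8], [0, [0, 0, 0], 8], [0, [0, 0, 0], 8], [0, [0, 0, 0], 2]]'

```text
time: 7.05
tool_pos: [0.5678, -0.3443, 0.1663]
ee_rot: [3.141, 0.0, 1.462]
wrist_force: [1.4, -0.1, -0.3]
width: 0.0939
finger_force: 0.0
```

```bash
python3 -c "
from h import *;to('d',.095)"
```

```text
t 7.05 p [ 0.5678 -0.3443  0.1663] rpy [1.7995e+02 1.0000e-02 8.3740e+01] w 0.0939 F 0.0 [ 1.4 -0.1 -0.3]
d tool delta mm [  24.5 -124.7   71.3] twist to line 55.74212800372081 q6 -0.5213227587516215
```

Call:
carry_out --increments '[[0, [5, -25, 0], 0], [0, [5, -25, 0], 0], [0, [5, -25, 0], 0], [0, [5, -25, 0], 0], [0, [4, -25, 0], 0], [0, [0, 0, 0], 0]]'

```text
time: 7.65
tool_pos: [0.4441, -0.3066, 0.1665]
ee_rot: [3.141, 0.0, 1.464]
wrist_force: [0.5, -0.3, 0.0]
width: 0.0938
finger_force: 0.0
```

```bash
python3 -c "
from h import *;to('d',.095)
im=robot.snapshot('side')
cv2.imwrite('pics/side2.png',cv2.resize(im[130:290,170:370],None,fx=3,fy=3))"
```

```text
t 7.65 p [ 0.4441 -0.3066  0.1665] rpy [1.7999e+02 2.0000e-02 8.3850e+01] w 0.0938 F 0.0 [ 0.5 -0.3  0. ]
d tool delta mm [ 0.5  2.4 71.5] twist to line 55.85356441848148 q6 -0.6019786786096972
```

View pics/side2.png

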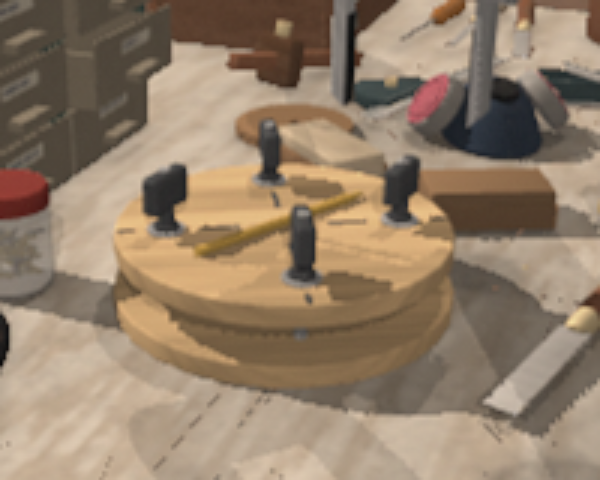

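Knob c, crop (270,150), now lies along its line, edge-on to the camera just like a. The jaws stand over d, crop (400,190). Descending on d.

Call:
carry_out --increments '[[0, [0, 2, 15], 0], [0, [0, 0, 15], 0], [0, [0, 0, 15], 0], [0, [0, 0, 15], 0], [0, [0, 0, 11], 0], [0, [0, 0, 0], 0], [0, [0, 0, 0], 0]]'

```text
time: 8.4
tool_pos: [0.4479, -0.3074, 0.094]
ee_rot: [-3.141, -0.0, 1.465]
wrist_force: [0.5, -0.7, 0.7]
width: 0.0942
finger_force: 0.0
```

Call:
carry_out --increments '[[255, [0, 0, 0], 0], [255, [0, 0, 0], 0], [255, [0, 0, 0], 0], [255, [0, 0, 0], 0], [255, [0, 0, 0], 0], [255, [0, 0, 0], 0], [255, [0, 0, 0], 0], [255, [0, 0, 0], 0]]'

```text
time: 9.2
tool_pos: [0.4479, -0.3074, 0.0943]
ee_rot: [-3.142, -0.0, 1.465]
wrist_force: [-0.5, 0.1, 0.5]
width: 0.0335
finger_force: 0.0
```

Call:
carry_out --increments '[[255, [0, 0, 0], 0], [255, [0, 0, 0], 0], [255, [0, 0, 0], 0], [255, [0, 0, 0], 0], [255, [0, 0, 0], 0]]'

```text
time: 9.7
tool_pos: [0.4456, -0.3073, 0.0943]
ee_rot: [-3.136, -0.0, 1.464]
wrist_force: [-6.5, 0.3, 4.0]
width: 0.0139
finger_force: 30.0
```

```bash
python3 -c "
from h import *;to('d',.095);print(robot.get_obs()['wrist_torque'])"
```

```text
t 9.7 p [ 0.4456 -0.3073  0.0943] rpy [-1.7969e+02 -1.0000e-02  8.3900e+01] w 0.0139 F 29.95544135570526 [-6.5  0.3  4. ]
d tool delta mm [ 1.   0.8 -0.7] twist to line 55.901055735662 q6 -0.5998814404938623
[0.06437173 1.09205012 0.05479939]
```

Call:
carry_out --increments '[[255, [0, -2, 0], 0], [255, [0, 0, 0], 8], [255, [0, 0, 0], 8], [255, [0, 0, 0], 8], [255, [0, 0, 0], 8], [255, [0, 0, 0], 8], [255, [0, 0, 0], 8], [255, [0, 0, 0], 8]]'

```text
time: 10.5
tool_pos: [0.4453, -0.3071, 0.0943]
ee_rot: [-3.141, 0.001, 0.482]
wrist_force: [-2.4, 0.3, 1.1]
width: 0.0137
finger_force: 30.0
```

Call:
carry_out --increments '[[255, [0, 0, 0], 0], [255, [0, 0, 0], 0]]'

```text
time: 10.7
tool_pos: [0.4453, -0.3071, 0.0943]
ee_rot: [-3.141, 0.001, 0.49]
wrist_force: [-3.0, -0.4, 2.5]
width: 0.0132
finger_force: 29.9
```

```bash
python3 -c "
from h import *;to('d',.095);print(robot.get_obs()['wrist_torque'])"
```

```text
t 10.7 p [ 0.4453 -0.3071  0.0943] rpy [-1.7995e+02  5.0000e-02  2.8070e+01] w 0.0132 F 29.93707984685898 [-3.  -0.4  2.5]
d tool delta mm [ 1.4 -0.1 -0.7] twist to line 0.06614679004667323 q6 0.37277643606429467
[ 0.0198026   0.78976752 -0.10699774]
```

Call:
carry_out --increments '[[0, [0, 0, 0], 0], [0, [0, 0, 0], 0], [0, [0, 0, 0], 0], [0, [0, 0, 0], 0], [0, [0, 0, -15], 0], [0, [0, 0, -20], 0], [0, [0, 0, -20], 0], [0, [0, 0, -15], 0]]'

```text
time: 11.5
tool_pos: [0.4466, -0.3077, 0.1671]
ee_rot: [3.139, -0.001, 0.487]
wrist_force: [0.7, 0.5, -0.1]
width: 0.0741
finger_force: 0.0
```

Call:
carry_out --increments '[[0, [0, 0, 0], -8], [0, [0, 0, 0], -8], [0, [0, 0, 0], -8], [0, [0, 0, 0], -8], [0, [0, 0, 0], -8], [0, [0, 0, 0], -8], [0, [0, 0, 0], -8], [0, [0, 0, 0], 0]]'

```text
time: 12.3
tool_pos: [0.4461, -0.3073, 0.1652]
ee_rot: [3.141, 0.0, 1.464]
wrist_force: [0.8, 0.3, 0.8]
width: 0.0939
finger_force: 0.0
```

```bash
python3 -c "
from h import *;to('b',.095)"
```

```text
t 12.3 p [ 0.4461 -0.3073  0.1652] rpy [1.7995e+02 2.0000e-02 8.3910e+01] w 0.0939 F 0.0 [0.8 0.3 0.8]
b tool delta mm [101.9 149.6  70.2] twist to line 55.90877780330044 q6 -0.6016664386524224
```

Call:
carry_out --increments '[[0, [17, 25, 0], 0], [0, [17, 25, 0], 0], [0, [17, 25, 0], 0], [0, [17, 25, 0], 0], [0, [17, 25, 0], 0], [0, [17, 25, 0], 0], [0, [0, 0, 0], 0], [0, [0, 0, 0], 0]]'

```text
time: 13.1
tool_pos: [0.6059, -0.2214, 0.1642]
ee_rot: [-3.141, 0.0, 1.464]
wrist_force: [-0.5, 0.4, 0.0]
width: 0.0941
finger_force: 0.0
```

```bash
python3 -c "
from h import *;to('b',.095)
im=robot.snapshot('side')
cv2.imwrite('pics/side3.png',cv2.resize(im[130:290,170:370],None,fx=3,fy=3))"
```

```text
t 13.1 p [ 0.6059 -0.2214  0.1642] rpy [-1.7995e+02  1.0000e-02  8.3870e+01] w 0.0941 F 0.0 [-0.5  0.4  0. ]
b tool delta mm [-0.4 -0.2 69.2] twist to line 55.86541532608118 q6 -0.330942671523631
```

View pics/side3.png

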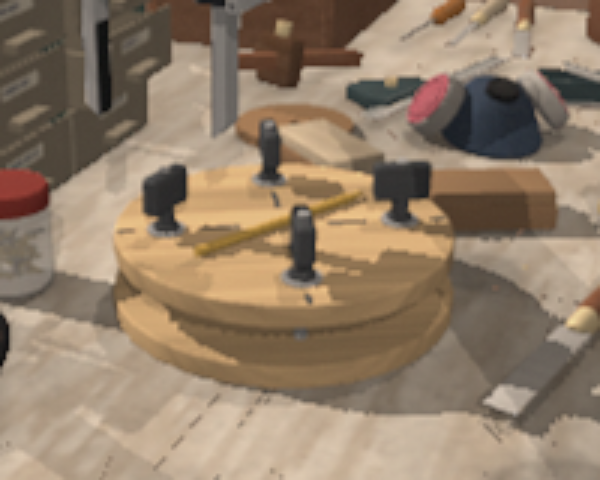

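Knob d, crop (400,185), now lies along its line, and the jaws straddle b, crop (165,195). Descending on b.

Call:
carry_out --increments '[[0, [0, 0, 15], 0], [0, [0, 0, 15], 0], [0, [0, 0, 15], 0], [0, [0, 0, 15], 0], [0, [0, 0, 9], 0], [0, [0, 0, 0], 0], [0, [0, 0, 0], 0]]'

```text
time: 13.85
tool_pos: [0.6059, -0.2217, 0.0952]
ee_rot: [-3.141, -0.0, 1.465]
wrist_force: [-0.4, -0.2, 0.4]
width: 0.094
finger_force: 0.0
```

Call:
carry_out --increments '[[255, [0, 0, 0], 0], [255, [0, 0, 0], 0], [255, [0, 0, 0], 0], [255, [0, 0, 0], 0], [255, [0, 0, 0], 0], [255, [0, 0, 0], 0], [255, [0, 0, 0], 0], [255, [0, 0, 0], 0]]'

```text
time: 14.65
tool_pos: [0.6058, -0.2217, 0.0953]
ee_rot: [-3.142, -0.0, 1.465]
wrist_force: [0.4, -0.0, -0.5]
width: 0.0335
finger_force: 0.0
```

Call:
carry_out --increments '[[255, [0, 0, 0], 0], [255, [0, 0, 0], 0], [255, [0, 0, 0], 0], [255, [0, 0, 0], 0], [255, [0, 0, 0], 0]]'

```text
time: 15.15
tool_pos: [0.6047, -0.2218, 0.0953]
ee_rot: [-3.139, 0.0, 1.464]
wrist_force: [-6.3, -0.7, 2.9]
width: 0.0134
finger_force: 29.9
```

```bash
python3 -c "
from h import *;to('b',.095);print(robot.get_obs()['wrist_torque'])"
```

```text
t 15.15 p [ 0.6047 -0.2218  0.0953] rpy [-1.7985e+02  1.0000e-02  8.3900e+01] w 0.0134 F 29.915446937084198 [-6.3 -0.7  2.9]
b tool delta mm [0.1 1.  0.3] twist to line 55.901077159445094 q6 -0.3324582440253819
[-0.12385744  1.08175262 -0.03699471]
```

Call:
carry_out --increments '[[255, [0, -1, 0], 0], [255, [0, 0, 0], 8], [255, [0, 0, 0], 8], [255, [0, 0, 0], 8], [255, [0, 0, 0], 8], [255, [0, 0, 0], 8], [255, [0, 0, 0], 8], [255, [0, 0, 0], 8]]'

```text
time: 15.95
tool_pos: [0.6054, -0.2223, 0.0953]
ee_rot: [3.14, -0.001, 0.481]
wrist_force: [-1.6, -2.3, 0.2]
width: 0.0135
finger_force: 29.9
```

Call:
carry_out --increments '[[255, [0, 0, 0], 0], [255, [0, 0, 0], 0]]'

```text
time: 16.15
tool_pos: [0.6054, -0.2222, 0.0953]
ee_rot: [3.14, -0.001, 0.49]
wrist_force: [0.5, -2.8, -1.1]
width: 0.0141
finger_force: 29.9
```

Call:
carry_out --increments '[[0, [0, 0, 0], 0], [0, [0, 0, 0], 0], [0, [0, 0, 0], 0], [0, [0, 0, 0], 0], [0, [0, 0, -15], 0], [0, [0, 0, -20], 0], [0, [0, 0, -20], 0], [0, [0, 0, -15], 0]]'

```text
time: 16.95
tool_pos: [0.6056, -0.2217, 0.1684]
ee_rot: [3.139, -0.002, 0.488]
wrist_force: [0.4, -1.0, -0.0]
width: 0.0747
finger_force: 0.0
```

Call:
carry_out --increments '[[0, [0, 0, -30], 0], [0, [-40, 0, -20], 0], [0, [-40, 0, 0], 0], [0, [-40, 0, 0], 0], [0, [-40, 0, 0], 0], [0, [-40, 0, 0], 0], [0, [0, 0, 0], 0], [0, [0, 0, 0], 0]]'

```text
time: 17.75
tool_pos: [0.4281, -0.3155, 0.2164]
ee_rot: [3.14, -0.001, 0.486]
wrist_force: [-0.3, 0.3, 0.4]
width: 0.0941
finger_force: 0.0
```

```bash
python3 -c "
from h import *;to('b',.095)
im=robot.snapshot('side')
cv2.imwrite('pics/side4.png',cv2.resize(im[130:290,170:370],None,fx=3,fy=3))
im=robot.snapshot('top')
cv2.imwrite('pics/top4.png',cv2.resize(im[140:270,230:365],None,fx=4.5,fy=4.5,interpolation=cv2.INTER_CUBIC))"
```

```text
t 17.75 p [ 0.4281 -0.3155  0.2164] rpy [ 1.7993e+02 -8.0000e-02  2.7830e+01] w 0.0941 F 0.0 [-0.3  0.3  0.4]
b tool delta mm [200.8   0.  121.4] twist to line -0.1736436222540192 q6 0.34281685851224136
```

View pics/side4.png

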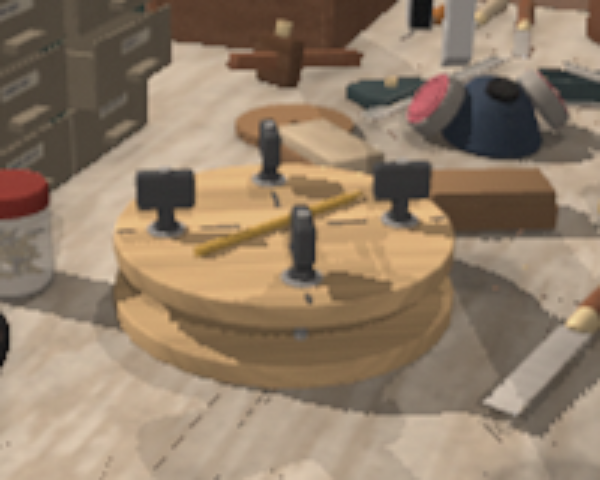

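View pics/top4.png

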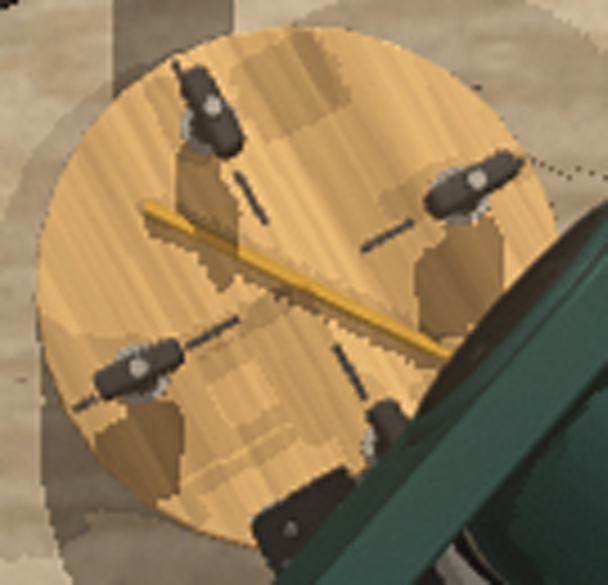

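Bars a (139,368), b (213,105) and c (477,179) lie along their lines in the top view. d is partly hidden there, but in the side view it lies along its line too. The arm is clear of everything.

```bash
python3 -c "
from bench import robot;print(robot.close_job())"
```

```text
the job is handed in; nothing more can be done
None
```

I turned knob c, then d, then b to their index lines, left the finished knob a alone, and handed the job in with the arm clear at about 18 s; no verdict was shown.

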